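# Set the fraction collector's ratchet turntable back one notch

### The job

The fraction collector has stepped one tube too far. With a fingertip, lift the orange ratchet pawl clear of the teeth, push the blue post to turn the turntable backward (clockwise seen from above) by exactly one notch, then push the pawl fully back down into its notch. Only touch and push, gently: pinch and lift nothing, keep the tubes in their cups and leave the other things on the bench where they stand.

Things in the scene. Friction and masses are not known exactly. Their poses are not given: they have to be found in the camera images.
- stand: base of a fraction collector: fixed grey plate 270 x 240 x 20 mm, spanning x -115 to 155 and y -125 to 115 mm. Origin: on the turntable's axis at bench level; x points from the front edge (green strip) to the dispensing column, z up, y left. The turntable starts in the same pose relative to this every time.
- nozzle (a point): lower tip of the thin nozzle, at the stand's x = 62, y = 0 mm, 126 mm above the bench. Its white arm (16 mm wide, 162 to 180 mm above the bench) spans x 48 to 140 mm; the column (steel rod, 16 mm diameter, 180 mm tall) stands at x = 130 mm.
- turntable (a joint): angle (rad) of the aluminium turntable, a level disc of 200 mm diameter, top face 44 mm above the bench, on the upright axis through the stand's origin. 0 at the start, grows as it turns CLOCKWISE seen from above = backward. One notch = 30 degrees = 0.524 rad. No clicks or stops; light drag (0.08 N m, 1.2 N at the post) keeps it where it is left.
- rim (a point): point of the stand at the middle of the pawl's notch, on the disc's rim, 44 mm above the bench. Twelve dark saw-teeth, 12 mm high (tops 56 mm above the bench), stand around the rim, 79 to 97 mm from the axis. With the pawl down a tooth blocks backward turning; the nose has about 6 mm of play either way along the rim in its notch.
- post_top (a point): centre of the top of the blue finger post, fixed upright on the disc: 12 mm diameter, from 44 to 80 mm above the bench, 70 mm from the axis. Starts 165 degrees counter-clockwise from the stand's x axis (on the front side); one notch backward brings it to 135 degrees. To be pushed sideways along the arc.
- hub_top (a point): centre of the top of the black hub (32 mm diameter) on the turntable's axis, 62 mm above the bench. Black spots on the disc are only painted; four white cups (25 mm diameter, tops 70 mm above the bench, 58 mm from the axis) hold three tubes.
- pawl (a joint): angle (rad) of the orange ratchet pawl: 0 = fully down in the notch (a stop), grows as its nose lifts, to 1.1 (a stop). It clears the teeth from about 0.25 rad. The pivot is stiff (0.06 N m, 1 to 2 N at the tab): the pawl stays at any angle where it is left and must be pushed down again.
- pawl_pivot (a point): the pawl's pivot, fixed at the stand's x = -50, y = -88 mm, 66 mm above the bench; its axis is level, along the stand's y. A steel bracket (16 x 8 mm, 76 mm high) stands 22 mm from it towards -y. When down, the pawl's arm (14 mm wide, 9 thick) runs level 50 mm from here towards +x, over the teeth, to the nose (10 mm long) in the notch.
- tab_top (a point): middle of the top edge of the pawl's finger tab, a plate 26 mm wide (stand's y), 6 thick, 45 tall, rising from the arm's nose end. Pawl down: upright, at the stand's x = 0, y = -88, top 114 mm above the bench. Pushed towards the stand's -x and up it lifts the pawl, tipping towards and over the pivot (this point swings at 69 mm from it); pushed towards +x and down it lowers it.
- tube0: capped sample tube with a green cap, 16 mm diameter (cap 18 mm), 58 mm tall, loose in one of the turntable's cups; origin at the centre of its underside, 47 mm above the bench. It rides along with the disc.
- tube1: capped sample tube with a red cap, 16 mm diameter (cap 18 mm), 58 mm tall, loose in one of the turntable's cups; origin at the centre of its underside, 47 mm above the bench. It rides along with the disc.
- tube2: capped sample tube with a blue cap, 16 mm diameter (cap 18 mm), 58 mm tall, loose in one of the turntable's cups; origin at the centre of its underside, 47 mm above the bench. It rides along with the disc.
- amber_bottle: amber bottle with blue cap, 60 mm diameter, 130 mm tall, standing to the left (stand's +y) of the fraction collector; origin at the centre of its underside
- yellow_jar: yellow jar with white lid, 54 mm diameter, 75 mm tall, standing to the right (stand's -y) of the fraction collector; origin at the centre of its underside
- strip_rack: red strip-tube rack, 110 x 55 x 22 mm, on the bench; origin at the centre of its underside
- beaker: clear beaker, 70 mm diameter, 85 mm tall, on the bench; origin at the centre of its underside
- white_bottle: white bottle with green cap, 64 mm diameter, 150 mm tall, on the bench; origin at the centre of its underside

How it is judged:
On the way, in this order (a step that is already met when the one before it is completed fails the run):
1. the pawl is lifted clear of the teeth (over 0.3 rad) before the turntable has turned (value of joint pawl above 0.3 rad and value of joint turntable between -0.12 and 0.12 rad), for 0.2 s.
2. with the pawl still up, the turntable is turned backward one notch (value of joint turntable between 0.43 and 0.61 rad and value of joint pawl above 0.22 rad), for 0.2 s.
At the end, for the whole second after the job is handed in: The turntable stands one notch backward of its start (0.43 to 0.61 rad clockwise) and at rest, the pawl is fully down in the notch (under 0.08 rad), the three tubes stand in their cups, and the other loose things are within 30 mm of where they stood (value of joint turntable between 0.43 and 0.61 rad and value of joint pawl below 0.08 rad and velocity of joint turntable between -0.05 and 0.05 rad/s and height (world z) of each of tube0, tube1, tube2 below 0.055 m and angle between each of tube0, tube1, tube2's own z axis and vertical below 0.35 rad and distance of each of amber_bottle, yellow_jar, strip_rack, beaker, white_bottle from where it was at the start of the episode below 0.03 m); the robot touches nothing.
It fails at once if the turntable is turned well past one notch backward, or turned forward (value of joint turntable above 0.78 rad or value of joint turntable below -0.2 rad).
It fails at once if the turntable or its post is pinched or pushed hard (over 36 N) (contact force between the fingers and turntable above 36 N).
It fails at once if the pawl is pinched or pushed hard (over 36 N) (contact force between the fingers and pawl above 36 N).
It fails at once if a tube is lifted out of its cup or tipped (height (world z) of any of tube0, tube1, tube2 above 0.06 m or angle between any of tube0, tube1, tube2's own z axis and vertical above 0.355 rad).
It fails at once if a bystander is shifted by more than 30 mm, lifted or tipped (distance of any of amber_bottle, yellow_jar, strip_rack, beaker, white_bottle from where it was at the start of the episode above 0.03 m or angle between any of amber_bottle, yellow_jar, strip_rack, beaker, white_bottle's own z axis and vertical above 0.3 rad or height (world z) of any of amber_bottle, yellow_jar, strip_rack, beaker, white_bottle above 0.015 m).
It also fails if it takes over 61 s, if anything falls off the work surface, if the arm or the gripper's body presses on something with over 40 N, if the wrist force passes 120 N, or if a joint passes its speed limit or range.

### The arm

A 6-joint arm with a two-finger parallel gripper is mounted at the origin on the work surface. World frame = base frame: x ahead of the robot, y to its left, z up, the work surface at z = 0. Lengths are in m, angles in rad, forces in N, time in s.
With the tool pointing down it reaches from about 0.275 to 0.725 m from the base axis. Payload 5.6 kg.
Tool frame: the origin (TCP) lies at the very end of the fingers, on their centre line; the grasp point (between the pads) lies 19 mm behind it; z points along the fingers, y is the line along which they close (so a half turn about z gives the same grasp; the last joint's range is limited). The gripper opens to 85 mm and grips with 20 to 120 N. Pads are 22 mm wide; open, the fingers measure 114 mm over their backs; the gripper's body (76 mm by 85 mm) begins 54 mm behind the grasp point. The pads swing forward as they close: fully open they stand 13 mm farther back than shut.
Start: joints at [1.6, 0.255, 0.108, 0, -1.424, -0.285], TCP at [0.139, 0.532, 0.197] pointing down, gripper open.
Joint ranges: [-2.95, 2.95], [-1.21, 1.97], [-1.09, 1.5], [-2.87, 1.71], [-2.94, -0.07], [-3.05, 3.05]. Speed limits (rad/s): [2.57, 2.57, 3.14, 3.14, 3.14, 3.14].

### API

Orientations are given as [roll, pitch, yaw] about the fixed x, y, z axes, in that order (R = Rz(yaw) Ry(pitch) Rx(roll)).
In Python, from station import bot gives the robot as it stands. The module is installed in compiled form; this text tells all that it offers.
- The arm moves only by the shell command python3 -m handwheel 'ROWS' [FORCE]. ROWS is a JSON object of lists of equal length, an entry for each row: "travel": the shift along the world's x, y, z in cm, a list of three; "delta_rot": the turn, a rotation vector about the world's x, y, z in degrees, a list of three; "grip": the finger opening in cm, from 0 to 8.54. In form: {"travel": [[tx, ty, tz], ...], "delta_rot": [[rx, ry, rz], ...], "grip": [grip, ...]}. A call has 1 to 12 rows; each row shifts and turns the commanded pose from where the row before left it; what a row does not reach is not made up. A row lasts 1/10 s, in which the tool goes at most 50 mm and 8.59 degrees, less where a joint would pass 70% of its speed; a pose out of reach is approached as far as the arm can. A call with a gripper value outside its range is refused whole. The fingers move at their own pace and stop on an object; FORCE is the grip in N (left out, the last holds). Time passes only in rows, so rows that do not move let the fingers close. It gives the time, the measured TCP pose, the force, the opening and the grip force at its end, in the units of the state.
- bot.observe(): the state, without advancing time (a new reading comes with each control period).
- bot.grab_frame(name): name is "side" or "top" or "wrist"; returns a dict with "frame" (420x560x3 uint8, blue, green, red), "range_z" (420x560 float32, m along the optical axis (not along the pixel's ray), 0 where there is no reading), "camera_matrix" (3x3 intrinsics, pixels), "R" (3x3) and "t" (3): a world point X has camera coordinates R X + t. Camera axes: x right, y down, z forward; pixel columns grow to the right and rows downward; lengths in m; the calibration is good to about 2 mm. The wrist camera is an equidistant fisheye: a pixel r from the principal point sees the ray r / f radians off the axis. A picture is of the moment at which its call begins.
- bot.job_done(): hands the job in; it is judged then, once.
The state is a dict: "clock": time; "joints": joint angles; "joint_vel": joint speeds; "effort": joint torques, N m; "eef_pos": TCP position; "tcp_rot": TCP orientation; "contact_force": force on the tool from outside, world axes, zero at the start; "torque": the same for the moment, N m; "opening": finger opening in m; "grip_force": force on a finger pad.
Only numpy, scipy, OpenCV 4.12 (cv2) and the standard library are available. Lean on these libraries where they do the work, as an engineer would, in place of code of your own. Each camera call takes 0.05 s, during which the arm holds its last target. There are 200 camera calls.

## Working session

There is one attempt and no reset: what is moved stays moved. The work goes in short steps, Python scripts to look and compute and a shell command to move; the robot and the scene stay as the last step left them, time stands still between calls to the robot, and variables do not carry over. Pictures are saved under pics/ and viewed, at most 10 in all, crops included, and the job is handed in when it is done.

```bash
mkdir -p pics; cat > h.py <<'E'
import numpy as np, cv2
from station import bot
def grab(name,save=None):
    f=bot.grab_frame(name)
    if save: cv2.imwrite('pics/'+save,f["frame"])
    return f
def cloud(f):
    K=f["camera_matrix"];z=f["range_z"].astype(float)
    v,u=np.mgrid[:z.shape[0],:z.shape[1]]
    P=np.stack([(u-K[0,2])/K[0,0]*z,(v-K[1,2])/K[1,1]*z,z],-1)
    return (P-f["t"])@f["R"]   # R^T (P-t)
E
python3 - <<'E'
from h import *
s=bot.observe();print(s["clock"],s["eef_pos"],s["tcp_rot"],s["contact_force"])
a=grab("top","top1.png");b=grab("side","side1.png")
np.savez('s1.npz',ct=cloud(a),cs=cloud(b),ft=a["frame"],fs=b["frame"])
for f in(a,b):print(f["camera_matrix"],-f["R"].T@f["t"])
E
```

```text
0.0 [0.13897048 0.53158049 0.19651753] [ 3.13971431e+00 -7.58174885e-05 -2.55888365e-01] [-0.14279969  0.19106917 -0.52351033]
[[399.89085779   0.         282.31808342]
 [  0.         399.89085779 210.95226733]
 [  0.           0.           1.        ]] [0.44652216 0.03419608 1.34201911]
[[502.98837613   0.         281.41977901]
 [  0.         502.98837613 211.32666214]
 [  0.           0.           1.        ]] [0.35494425 1.12048209 0.96439564]
```

View pics/top1.png

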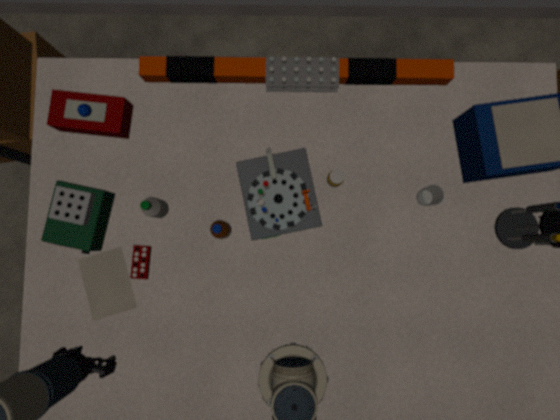

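View pics/side1.png

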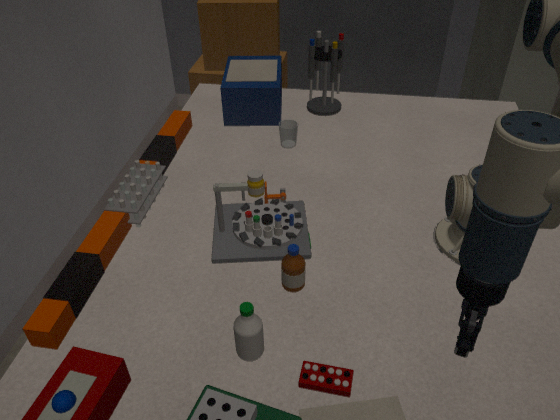

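The top view shows the stand at about (279,195), with its column near (268,155), the pawl (orange) at (307,198), the jar at (335,178), and the amber bottle at (220,229). Next I'll fit the stand pose.

```bash
cat > fit.py <<'E'
from h import *
d=np.load('s1.npz');P=d['ct'];F=d['ft']
sub=np.s_[130:260,215:350]
p=P[sub];m=(p[...,2]>.010)&(p[...,2]<.2)
m8=m.astype(np.uint8);n,l,st,c=cv2.connectedComponentsWithStats(m8)
k=l[65,63]; 
# plate only
q=p[(l==k)&(p[...,2]>.012)&(p[...,2]<.03)]
(cx,cy),(w,h),a=cv2.minAreaRect(q[:,:2].astype(np.float32)*1000);print(cx,cy,w,h,a,len(q),np.median(q[:,2]))
# robot-ish features by colour
f=F[sub].astype(int);b,g,r=f[...,0],f[...,1],f[...,2]
for nm,mm in dict(orange=(r>120)&(g<110)&(b<60)&(g>30),blue=(b>r+40)&(b>g+10)).items():
    nn,ll,ss,cc=cv2.connectedComponentsWithStats((mm&m).astype(np.uint8))
    for i in range(1,nn):
        if ss[i,4]>=3:print(nm,cc[i]+[215,130],ss[i,4],np.median(p[ll==i],0).round(4))
top=p[(p[...,2]>.15)];print('col',top.mean(0),len(top))
disc=p[(abs(p[...,2]-.044)<.006)];(x,y),rr=cv2.minEnclosingCircle(disc[:,:2].astype(np.float32));print('disc',x,y,rr)
im=cv2.resize(F[sub],None,fx=4.4,fy=4.4,interpolation=cv2.INTER_CUBIC);cv2.imwrite('pics/crop1.png',cv2.convertScaleAbs(im,alpha=1.6))
E
python3 fit.py
```

```text
604.103759765625 53.47803497314453 272.5100402832031 240.11859130859375 12.388465881347656 2683 0.01940029925189749
blue [263.81818182 209.18181818] 11 [0.5433 0.0964 0.1053]
blue [276.5 219.5] 4 [0.5126 0.0577 0.0805]
blue [217.225 228.325] 40 [0.4819 0.2367 0.1297]
col [0.61169505 0.06325538 0.49745882] 230
disc 0.5557367205619812 0.028568677604198456 0.20653291046619415
```

View pics/crop1.png

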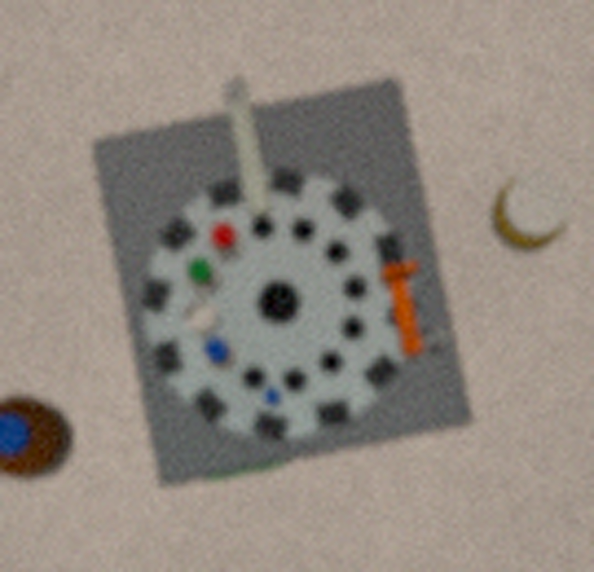

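The plate fit is 272 x 240 mm, which matches. It gives origin ≈ (583.5, 54.1) mm and yaw 12.4°. That predicts the post at (513.6, 57.3), and I measured (512.6, 57.7), so the fit holds. I'm moving above the tab now, with the fingers closed.

```bash
python3 -m handwheel '{"travel":[[2.5,-2.9,0.5],[2.5,-2.9,0.5],[2.5,-2.9,0.5],[2.5,-2.9,0.5],[2.5,-2.9,0.5],[2.5,-2.9,0.5],[2.5,-2.9,0.5],[2.5,-2.9,0.5],[2.5,-2.9,0.5],[2.5,-2.9,0.5],[2.5,-2.9,0.5],[2.5,-2.9,0.5]],"delta_rot":[[0,0,2.25],[0,0,2.25],[0,0,2.25],[0,0,2.25],[0,0,2.25],[0,0,2.25],[0,0,2.25],[0,0,2.25],[0,0,2.25],[0,0,2.25],[0,0,2.25],[0,0,2.25]],"grip":[0,0,0,0,0,0,0,0,0,0,0,0]}' 20
python3 -m handwheel '{"travel":[[2.6,-3,0],[2.6,-3,0],[2.6,-3,0],[2.6,-3,0],[2.6,-3,0],[2.6,-3,0],[2.7,-3.2,0],[0,0,0]],"delta_rot":[[0,0,0],[0,0,0],[0,0,0],[0,0,0],[0,0,0],[0,0,0],[0,0,0],[0,0,0]],"grip":[0,0,0,0,0,0,0,0]}'
python3 - <<'E'
from h import *
grab("wrist","w1.png")
E
```

```text
clock: 1.3
eef_pos: [0.4397, 0.1827, 0.2573]
tcp_rot: [3.142, 0.001, 0.217]
contact_force: [1.2, 0.9, -0.2]
opening: -0.0
grip_force: 0.0
clock: 2.1
eef_pos: [0.6235, -0.0315, 0.2544]
tcp_rot: [3.141, 0.005, 0.211]
contact_force: [-0.0, 1.4, -0.2]
opening: 0.0002
grip_force: 0.0
```

View pics/w1.png

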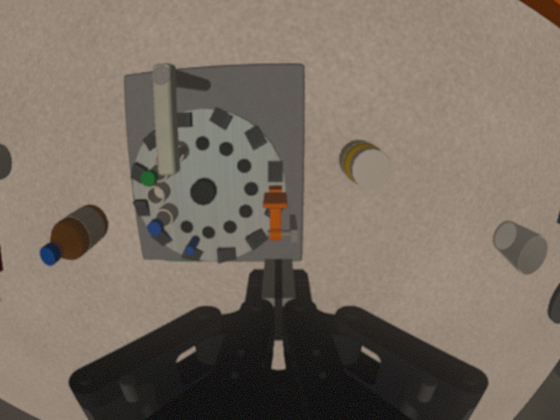

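The wrist view shows the tab at about (275,198), lined up with the fingers at column 278. I'll measure the tab from this frame.

```bash
cat >> h.py <<'E'
O=np.array([.5835,.0541]);Y=np.deg2rad(12.4);A=np.array([[np.cos(Y),-np.sin(Y)],[np.sin(Y),np.cos(Y)]])
def stand(p): p=np.array(p,float);return np.concatenate([(p[...,:2]-O)@A,p[...,2:]],-1)
def wcloud(f):
    K=f["camera_matrix"];z=f["range_z"].astype(float)
    v,u=np.mgrid[:z.shape[0],:z.shape[1]]
    dx,dy=(u-K[0,2])/K[0,0],(v-K[1,2])/K[1,1];th=np.hypot(dx,dy)+1e-9
    t=np.tan(np.minimum(th,1.4))/th
    return (np.stack([dx*t*z,dy*t*z,z],-1)-f["t"])@f["R"]
def orange(F): 
    h=cv2.cvtColor(F,cv2.COLOR_BGR2HSV);return (h[...,0]>2)&(h[...,0]<16)&(h[...,1]>180)&(h[...,2]>70)
def blue(F):
    h=cv2.cvtColor(F,cv2.COLOR_BGR2HSV);return (h[...,0]>105)&(h[...,0]<130)&(h[...,1]>150)&(h[...,2]>50)
E
python3 - <<'E'
from h import *
f=grab("wrist");P=stand(wcloud(f));m=orange(f["frame"])
p=P[m&(P[...,2]>.03)&(P[...,2]<.14)&(abs(P[...,0])<.15)]*1000
top=p[p[:,2]>105];print('tab',len(top),top.mean(0),top.min(0),top.max(0))
p=P[blue(f["frame"])]*1000;p=p[(p[:,2]>72)&(p[:,2]<86)];print('post',len(p),p.mean(0))
s=bot.observe();print('tcp',stand(s["eef_pos"])*1000)
E
```

```text
tab 112 [ -1.11234812 -77.4425797  113.76143361] [-69.08142994 -97.9503538  105.0648237 ] [  4.05524985 195.14687392 115.80310651]
post 15 [-66.91222387  19.34504608  80.40716585]
tcp [ 20.0159292  -89.13806657 255.87544713]
```

```bash
python3 -m handwheel '{"travel":[[0.05,0.05,-1.5],[0,0,-2],[0,0,-2],[0,0,-2],[0,0,-2],[0,0,-2],[0,0,-2],[0,0,-1],[0,0,-1],[0,0,-0.3],[0,0,0]],"delta_rot":[[0,0,0],[0,0,0],[0,0,0],[0,0,0],[0,0,0],[0,0,0],[0,0,0],[0,0,0],[0,0,0],[0,0,0],[0,0,0]],"grip":[0,0,0,0,0,0,0,0,0,0,0]}'
python3 - <<'E'
from h import *
print('tcp',stand(bot.observe()["eef_pos"])*1000)
E
```

```text
clock: 3.3
eef_pos: [0.6227, -0.0272, 0.0996]
tcp_rot: [3.141, -0.0, 0.216]
contact_force: [-0.5, 0.1, -0.1]
opening: -0.0001
grip_force: 0.0
tcp [ 20.77804669 -87.82456877  99.5911226 ]
```

```bash
python3 -m handwheel '{"travel":[[-0.34,-0.075,0],[-0.34,-0.075,0],[-0.23,-0.05,0.28],[-0.23,-0.05,0.28],[-0.23,-0.05,0.28],[-0.3,-0.07,0.26],[-0.3,-0.07,0.26],[-0.3,-0.07,0.26],[0,0,0]],"delta_rot":[[0,0,0],[0,0,0],[0,0,0],[0,0,0],[0,0,0],[0,0,0],[0,0,0],[0,0,0],[0,0,0]],"grip":[0,0,0,0,0,0,0,0,0]}'
python3 - <<'E'
from h import *
print('tcp',stand(bot.observe()["eef_pos"])*1000)
f=grab("side");P=stand(cloud(f));p=P[orange(f["frame"])]*1000
p=p[(p[:,2]>50)&(p[:,2]<150)&(abs(p[:,0])<80)&(p[:,1]<-60)&(p[:,1]>-115)];print(len(p));i=np.argsort(-p[:,2])[:6];print(p[i])
E
```

```text
clock: 4.2
eef_pos: [0.5999, -0.0326, 0.1163]
tcp_rot: [3.141, -0.001, 0.215]
contact_force: [-0.0, -0.1, 0.9]
opening: 0.0002
grip_force: 0.0
tcp [ -2.60415386 -88.2031971  116.25836092]
90
[[  2.43579022 -88.89520234 115.76762782]
 [  2.83725051 -75.1871906  115.07844028]
 [  2.29626307 -95.02419682 114.91311432]
 [  2.69899956 -81.66957815 113.90351781]
 [  2.55991532 -88.10103791 112.79365883]
 [  3.08733705 -72.41820438 110.02352394]]
```

The tab is still upright with its top at 114 mm, so the fingertip passed over it and must be thinner than I assumed. I'll back off and push lower, feeling for contact.

```bash
python3 -m handwheel '{"travel":[[0.98,0.22,0],[0.98,0.22,0],[0,0,-1],[0,0,-1.2],[-0.3,-0.065,0],[-0.3,-0.065,0],[-0.3,-0.065,0],[0,0,0]],"delta_rot":[[0,0,0],[0,0,0],[0,0,0],[0,0,0],[0,0,0],[0,0,0],[0,0,0],[0,0,0]],"grip":[0,0,0,0,0,0,0,0]}'
cat > tab.py <<'E'
from h import *
print('tcp',stand(bot.observe()["eef_pos"])*1000)
f=grab("side");P=stand(cloud(f));p=P[orange(f["frame"])]*1000
p=p[(p[:,2]>50)&(p[:,2]<150)&(abs(p[:,0])<80)&(p[:,1]<-60)&(p[:,1]>-115)];i=np.argsort(-p[:,2])[:6];print(len(p),np.median(p[i],0))
cv2.imwrite('pics/last.png',cv2.resize(f["frame"][150:270,190:350],None,fx=4,fy=4))
E
python3 tab.py
```

```text
clock: 5.05
eef_pos: [0.6103, -0.0302, 0.0943]
tcp_rot: [3.141, -0.001, 0.215]
contact_force: [-0.4, -0.4, -0.2]
opening: -0.0003
grip_force: 0.0
tcp [  8.11650564 -88.08345557  94.30777459]
102 [  2.63444593 -83.03312133 113.88129775]
```

View pics/last.png

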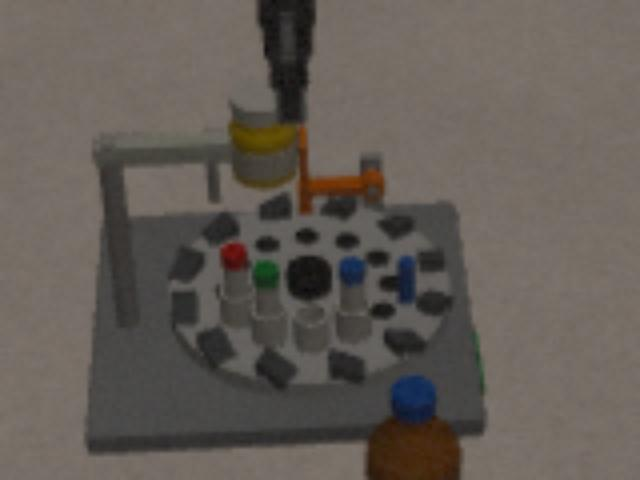

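```bash
python3 -m handwheel '{"travel":[[-0.3,-0.065,0],[-0.2,-0.045,0.25],[-0.25,-0.05,0.25],[-0.25,-0.05,0.25],[0,0,0]],"delta_rot":[[0,0,0],[0,0,0],[0,0,0],[0,0,0],[0,0,0]],"grip":[0,0,0,0,0]}'
python3 tab.py
```

```text
clock: 5.6
eef_pos: [0.6006, -0.0322, 0.1018]
tcp_rot: [3.141, -0.001, 0.215]
contact_force: [0.4, -0.0, 0.6]
opening: -0.0004
grip_force: 0.0
tcp [ -1.8239819  -87.98694623 101.82277683]
88 [  2.63758673 -83.8655582  114.29138465]
```

View pics/last.png

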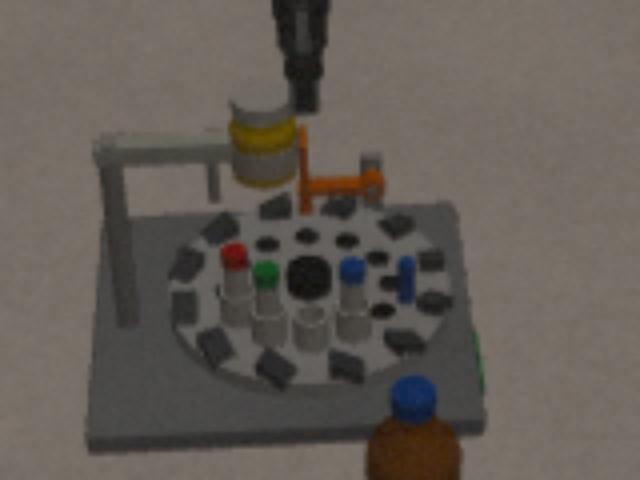

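```bash
python3 - <<'E'
from h import *
f=grab("wrist");F=f["frame"]
cv2.imwrite('pics/w2.png',cv2.convertScaleAbs(cv2.resize(F[150:420,130:430],None,fx=2.2,fy=2.2),alpha=1.8))
P=stand(wcloud(f))*1000;m=orange(F)
p=P[m&(P[...,2]>70)&(P[...,2]<140)&(abs(P[...,0])<60)];t=p[p[:,2]>105];print(len(p),len(t),p.mean(0),t.mean(0) if len(t) else 0)
E
```

```text
602 448 [ -0.14607446 -67.04629476 105.58258912] [  3.8379172  -81.76851022 113.29081958]
```

View pics/w2.png

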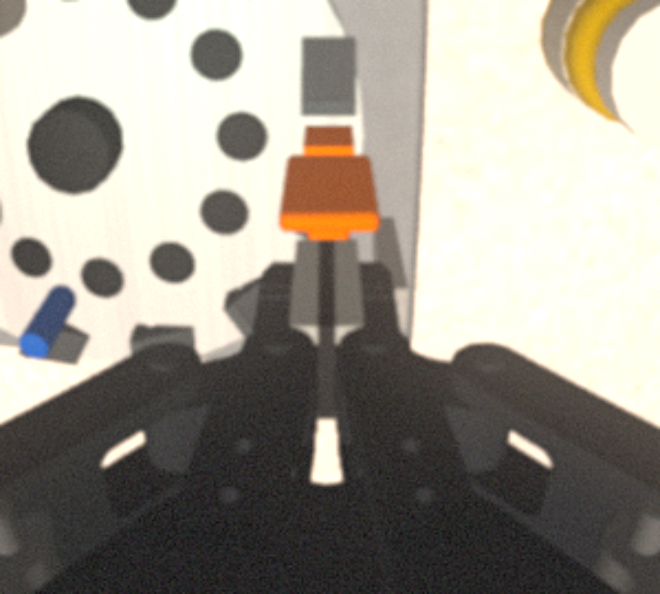

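The side view shows the fingertip at (305,110), above the tab top at (303,128). I'll measure where the tip really is.

```bash
python3 - <<'E'
from h import *
s=bot.observe();print(stand(s["eef_pos"])*1000)
for n in("side","top"):
    f=grab(n);P=stand(cloud(f))*1000
    m=(abs(P[...,0])<60)&(P[...,1]<-50)&(P[...,1]>-130)&(P[...,2]>85)&(P[...,2]<200)&~orange(f["frame"])&(f["frame"].max(-1)<90)
    p=P[m];p=p[np.argsort(p[:,2])];print(n,len(p));print(p[:12].round(0).tolist())
    for z in range(100,190,10):
        q=p[(p[:,2]>z)&(p[:,2]<z+10)]
        if len(q):print(z,len(q),q.min(0).round(),q.max(0).round())
E
```

```text
[ -1.8433774  -87.8762829  101.26827522]
side 98
[[4.0, -76.0, 90.0], [1.0, -78.0, 91.0], [1.0, -72.0, 93.0], [1.0, -75.0, 97.0], [0.0, -78.0, 103.0], [0.0, -77.0, 106.0], [0.0, -79.0, 109.0], [-10.0, -85.0, 135.0], [8.0, -83.0, 138.0], [-7.0, -82.0, 138.0], [-1.0, -81.0, 139.0], [7.0, -86.0, 139.0]]
100 3 [  0. -79. 103.] [  0. -77. 109.]
130 6 [-10. -86. 135.] [  8. -79. 140.]
140 17 [-10. -84. 141.] [ 10. -72. 150.]
150 24 [-10. -87. 150.] [ 10. -72. 160.]
160 21 [-10. -86. 160.] [ 10. -71. 168.]
170 3 [ -2. -80. 170.] [ 12. -75. 178.]
180 15 [-14. -79. 181.] [ 12. -53. 190.]
top 3
[[-14.0, -58.0, 182.0], [-14.0, -55.0, 187.0], [-14.0, -52.0, 191.0]]
180 2 [-14. -58. 182.] [-14. -55. 187.]
```

The fingertip is really about 32 mm above the reported TCP (tip at z≈134, reported 101). Its half-width in x is about 10.5 mm. I'll back off, go lower, then lift.

```bash
python3 -m handwheel '{"travel":[[1.2,0.26,0],[1.2,0.26,0],[0,0,-1.2],[0,0,-1.2],[0,0,-1.0],[-0.3,-0.065,0],[-0.3,-0.065,0],[-0.3,-0.065,0],[-0.2,-0.045,0.2],[0,0,0]],"delta_rot":[[0,0,0],[0,0,0],[0,0,0],[0,0,0],[0,0,0],[0,0,0],[0,0,0],[0,0,0],[0,0,0],[0,0,0]],"grip":[0,0,0,0,0,0,0,0,0,0]}'
cat > tab.py <<'E'
from h import *
print('tcp',stand(bot.observe()["eef_pos"])*1000)
f=grab("side");P=stand(cloud(f))*1000;m=orange(f["frame"])
p=P[m&(P[...,2]>50)&(P[...,2]<150)&(abs(P[...,0])<80)&(P[...,1]<-60)&(P[...,1]>-115)];i=np.argsort(-p[:,2])[:6];t=np.median(p[i],0);print('tab',len(p),t,'phi',np.arctan2(t[2]-66,t[0]+50)-np.arctan2(48,50))
m=(abs(P[...,0])<75)&(P[...,1]<-60)&(P[...,1]>-100)&(P[...,2]>85)&~m&(f["frame"].max(-1)<70)
q=P[m];q=q[q[:,2]>90];i=np.argsort(q[:,2])[:8];print('tip',q[i].round().tolist())
b=P[blue(f["frame"])];b=b[(b[:,2]>74)&(b[:,2]<84)&(np.hypot(b[:,0],b[:,1])<85)];print('post',len(b),b.mean(0),np.rad2deg(np.arctan2(*b.mean(0)[1::-1])))
cv2.imwrite('pics/last.png',cv2.resize(f["frame"][150:270,190:350],None,fx=4,fy=4))
E
python3 tab.py
```

```text
clock: 6.8
eef_pos: [0.6143, -0.0293, 0.0705]
tcp_rot: [3.141, -0.003, 0.216]
contact_force: [2.5, 0.1, 2.3]
opening: -0.0002
grip_force: 1.0
tcp [ 12.21062945 -88.05965104  70.54025819]
tab 97 [ -0.34985109 -82.19826227 117.60723659] phi 0.03973077572678729
tip [[3.0, -87.0, 103.0], [14.0, -86.0, 105.0], [9.0, -84.0, 105.0], [12.0, -84.0, 105.0], [3.0, -87.0, 107.0], [6.0, -86.0, 108.0], [17.0, -81.0, 108.0], [23.0, -86.0, 108.0]]
post 8 [-65.55191661  20.25528896  79.76269342] 162.82905306666265
```

Contact made (2.5 N, tab tilting). I'll continue along the arc.

```bash
python3 -m handwheel '{"travel":[[-0.34,-0.075,0.4],[-0.34,-0.075,0.4],[-0.49,-0.11,0.4],[-0.49,-0.11,0.35],[-0.56,-0.12,0.3],[-0.56,-0.12,0.3],[-0.2,-0.05,0],[0,0,0]],"delta_rot":[[0,0,0],[0,0,0],[0,0,0],[0,0,0],[0,0,0],[0,0,0],[0,0,0],[0,0,0]],"grip":[0,0,0,0,0,0,0,0]}'
python3 tab.py
```

```text
clock: 7.65
eef_pos: [0.5834, -0.0361, 0.0912]
tcp_rot: [3.141, -0.0, 0.215]
contact_force: [1.2, -0.1, 6.2]
opening: 0.0001
grip_force: 2.3
tcp [-19.50555112 -88.10662328  91.22221372]
tab 128 [-35.51629577 -86.71731822 135.5036008 ] phi 0.6003558801102192
tip [[-15.0, -80.0, 128.0], [-18.0, -80.0, 128.0], [-26.0, -81.0, 130.0], [-9.0, -80.0, 132.0], [-23.0, -78.0, 133.0], [-27.0, -82.0, 133.0], [-18.0, -76.0, 134.0], [-21.0, -76.0, 134.0]]
post 9 [-65.55418711  19.6351391   78.70895855] 163.32571036848364
```

View pics/last.png

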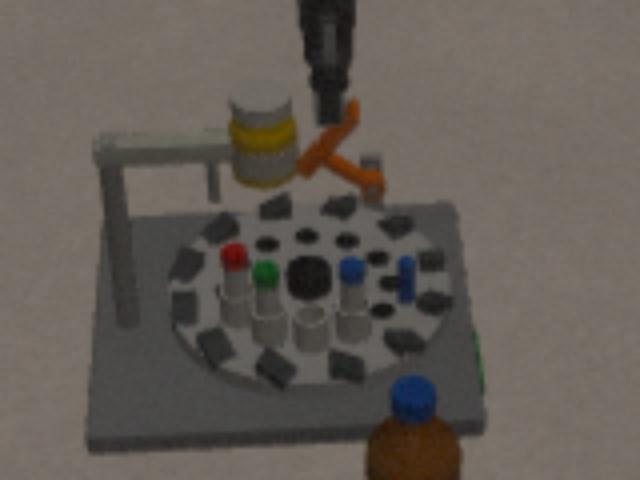

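The pawl is up at φ≈0.60. Now I'm going to the −y side of the post.

```bash
python3 -m handwheel '{"travel":[[0.5,0.1,0.3],[0.5,0.1,1],[0,0,2],[0,0,2],[-1.83,1.55,0],[-1.83,1.55,0],[-1.83,1.55,0],[-1.83,1.55,0],[0,0,0],[0,0,-2],[0,0,-2],[0,0,0]],"delta_rot":[[0,0,0],[0,0,0],[0,0,0],[0,0,0],[0,0,0],[0,0,0],[0,0,0],[0,0,0],[0,0,0],[0,0,0],[0,0,0],[0,0,0]],"grip":[0,0,0,0,0,0,0,0,0,0,0,0]}'
sed -i 's/(P\[...,1\]<-60)&(P\[...,1\]>-100)/(P[...,1]<50)\&(P[...,1]>-100)/' tab.py
python3 tab.py
```

```text
clock: 8.9
eef_pos: [0.5178, 0.0273, 0.1002]
tcp_rot: [-3.141, 0.008, 0.215]
contact_force: [0.0, 0.8, -0.0]
opening: -0.0001
grip_force: 0.0
tcp [-69.95043629 -12.05336312 100.17871673]
tab 136 [-35.69887959 -84.92134575 135.56952025] phi 0.6030618892675407
tip [[45.0, 32.0, 91.0], [53.0, 36.0, 91.0], [58.0, 32.0, 91.0], [45.0, 30.0, 93.0], [58.0, 34.0, 97.0], [44.0, 32.0, 98.0], [55.0, 37.0, 99.0], [52.0, 37.0, 99.0]]
post 7 [-65.28764162  19.10509383  80.04815403] 163.68896405181414
```

```bash
python3 -m handwheel '{"travel":[[0.2,0.05,-1.5],[0,0,-1.5],[0,0,-1.5],[0,0,-1],[0,0,-1],[0,0,-0.5],[0,0,0]],"delta_rot":[[0,0,0],[0,0,0],[0,0,0],[0,0,0],[0,0,0],[0,0,0],[0,0,0]],"grip":[0,0,0,0,0,0,0]}'
sed -i 's/(abs(P\[...,0\])<75)&/(P[...,0]<-40)\&(P[...,0]>-95)\&/; s/P\[...,2\]>85)/P[...,2]>58)/; s/q\[:,2\]>90/q[:,2]>58/' tab.py
python3 tab.py
```

```text
clock: 9.65
eef_pos: [0.5223, 0.0284, 0.0332]
tcp_rot: [3.141, 0.001, 0.215]
contact_force: [-1.2, 0.3, -0.1]
opening: -0.0002
grip_force: 0.0
tcp [-65.27999613 -11.94786764  33.21925045]
tab 124 [-32.35575926 -81.40538823 132.39085063] phi 0.5460448361493034
tip [[-63.0, 17.0, 58.0], [-89.0, 37.0, 58.0], [-82.0, -11.0, 59.0], [-78.0, 34.0, 60.0], [-71.0, 21.0, 61.0], [-65.0, 25.0, 61.0], [-60.0, 20.0, 64.0], [-51.0, -81.0, 64.0]]
post 7 [-65.3886915   17.54984755  78.76390956] 164.97629367155324
```

View pics/last.png

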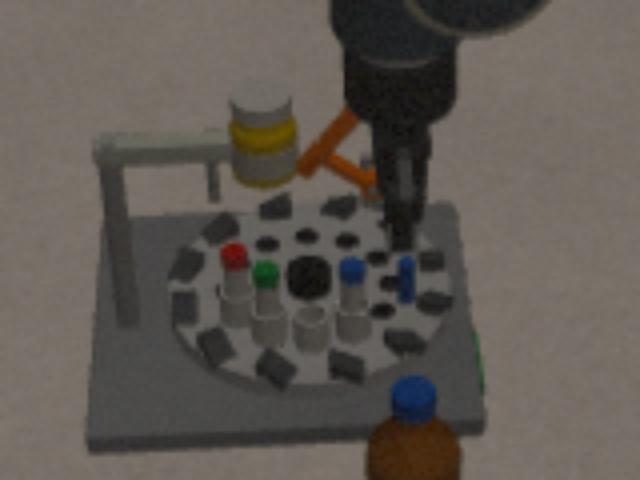

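The finger stands just behind the post, with the tip low at about (400,250) and the post at (406,280). Pushing toward stand +y.

```bash
python3 -m handwheel '{"travel":[[-0.09,0.39,0],[-0.09,0.39,0],[-0.09,0.39,0],[-0.09,0.39,0],[-0.06,0.3,0],[-0.06,0.3,0],[0,0,0]],"delta_rot":[[0,0,0],[0,0,0],[0,0,0],[0,0,0],[0,0,0],[0,0,0],[0,0,0]],"grip":[0,0,0,0,0,0,0]}'
python3 tab.py
```

```text
clock: 10.4
eef_pos: [0.5174, 0.0506, 0.0335]
tcp_rot: [-3.141, 0.0, 0.216]
contact_force: [0.3, 0.4, 0.1]
opening: -0.0001
grip_force: 0.0
tcp [-65.2725804   10.79428642  33.53092365]
tab 117 [-27.81998662 -81.03604871 125.82915212] phi 0.45078821662518476
tip [[-45.0, -70.0, 58.0], [-66.0, 44.0, 58.0], [-48.0, -74.0, 58.0], [-64.0, 35.0, 59.0], [-72.0, 49.0, 59.0], [-94.0, 7.0, 59.0], [-51.0, -83.0, 59.0], [-61.0, 37.0, 60.0]]
post 10 [-60.00382521  32.00300683  79.15994771] 151.92679439814046
```

```bash
python3 -m handwheel '{"travel":[[0.15,0.34,0],[0.15,0.34,0],[0.15,0.34,0],[0.15,0.34,0],[0.15,0.34,0],[0,0,0],[0,0,0]],"delta_rot":[[0,0,0],[0,0,0],[0,0,0],[0,0,0],[0,0,0],[0,0,0],[0,0,0]],"grip":[0,0,0,0,0,0,0]}'
python3 tab.py
```

```text
clock: 11.15
eef_pos: [0.5256, 0.0675, 0.0337]
tcp_rot: [-3.141, -0.001, 0.216]
contact_force: [-0.3, 0.0, 0.2]
opening: 0.0002
grip_force: 0.0
tcp [-53.69388373  25.57565661  33.67064373]
tab 77 [-17.1433004  -80.86828429 112.33129286] phi 0.18895055350838885
tip [[-82.0, -12.0, 58.0], [-50.0, 47.0, 58.0], [-79.0, 28.0, 59.0], [-76.0, 28.0, 59.0], [-86.0, 34.0, 60.0], [-55.0, 49.0, 60.0], [-55.0, 49.0, 63.0], [-52.0, 49.0, 64.0]]
post 9 [-50.09408205  46.27104421  78.76333678] 137.27187087654687
```

```bash
python3 -m handwheel '{"travel":[[-0.04,0.18,0],[-0.04,0.18,0],[0,0,0],[0,0,0],[0,0,0],[0.1,-0.49,0],[0.2,-0.98,0],[0.2,-0.98,0],[0,0,3],[0,0,4],[0,0,4],[0,0,0]],"delta_rot":[[0,0,0],[0,0,0],[0,0,0],[0,0,0],[0,0,0],[0,0,0],[0,0,0],[0,0,0],[0,0,0],[0,0,0],[0,0,0],[0,0,0]],"grip":[0,0,0,0,0,0,0,0,0,0,0,0]}'
python3 tab.py; python3 - <<'E'
from h import *
f=grab("wrist");P=stand(wcloud(f))*1000;F=f["frame"]
p=P[blue(F)];p=p[(p[:,2]>72)&(p[:,2]<86)&(np.hypot(p[:,0],p[:,1])<85)];print(len(p),p.mean(0),np.rad2deg(np.arctan2(p[:,1].mean(),p[:,0].mean())))
E
```

```text
clock: 12.4
eef_pos: [0.533, 0.046, 0.1497]
tcp_rot: [3.141, -0.011, 0.215]
contact_force: [1.1, 0.7, 0.8]
opening: 0.0003
grip_force: 0.0
tcp [-51.09506064   2.91498969 149.67384881]
tab 138 [-35.5857791  -82.79022995 135.86710486] phi 0.6023488985676982
tip [[-87.0, 32.0, 58.0], [-71.0, -59.0, 58.0], [-84.0, 33.0, 59.0], [-82.0, -11.0, 59.0], [-93.0, -12.0, 61.0], [-48.0, -78.0, 63.0], [-47.0, 50.0, 65.0], [-51.0, -79.0, 66.0]]
post 9 [-48.42401927  49.0583209   80.03196373] 134.62719100308942
101 [-49.61542897  49.06992667  80.44499443] 135.31671022502854
```

The post now stands at about 135–136° (turned ~29°, 0.50 rad) and the pawl is still at 0.60. I'm going behind the tab to push it down.

```bash
python3 -m handwheel '{"travel":[[0.36,-3.03,0],[0.36,-3.03,0],[0.36,-3.03,0],[0,0,0],[0,0,-2],[0,0,-2],[0,0,-2],[0,0,-1.5],[0,0,-0.4],[0,0,0]],"delta_rot":[[0,0,0],[0,0,0],[0,0,0],[0,0,0],[0,0,0],[0,0,0],[0,0,0],[0,0,0],[0,0,0],[0,0,0]],"grip":[0,0,0,0,0,0,0,0,0,0]}'
python3 tab.py
```

```text
clock: 13.5
eef_pos: [0.5393, -0.0447, 0.0635]
tcp_rot: [-3.141, 0.003, 0.215]
contact_force: [0.2, 0.7, 0.8]
opening: -0.0004
grip_force: 0.0
tcp [-64.43526208 -87.03943584  63.47648765]
tab 139 [-35.76293829 -91.21261183 135.12518361] phi 0.6026832485419519
tip [[-90.0, -16.0, 58.0], [-82.0, -12.0, 58.0], [-90.0, -11.0, 58.0], [-76.0, 27.0, 58.0], [-84.0, 32.0, 59.0], [-86.0, 37.0, 59.0], [-78.0, 36.0, 59.0], [-81.0, 32.0, 59.0]]
post 9 [-48.42384358  48.965898    79.55190012] 134.68110491483787
```

```bash
python3 -m handwheel '{"travel":[[0,0,0.7],[0.49,0.107,0],[0.49,0.107,0],[0.49,0.107,0],[0.49,0.107,0],[0.49,0.107,0],[0.49,0.107,0],[0.49,0.107,0],[0.49,0.107,0],[0.49,0.107,0],[0,0,0]],"delta_rot":[[0,0,0],[0,0,0],[0,0,0],[0,0,0],[0,0,0],[0,0,0],[0,0,0],[0,0,0],[0,0,0],[0,0,0],[0,0,0]],"grip":[0,0,0,0,0,0,0,0,0,0,0]}'
python3 tab.py
```

```text
clock: 14.65
eef_pos: [0.5848, -0.0349, 0.0713]
tcp_rot: [3.142, 0.0, 0.216]
contact_force: [-0.7, -0.4, -1.3]
opening: -0.0
grip_force: 0.5
tcp [-17.86487201 -87.1879707   71.27522477]
tab 99 [ -3.05667456 -85.0941229  119.14704521] phi 0.08230732770992799
tip [[-87.0, -12.0, 58.0], [-88.0, -16.0, 58.0], [-82.0, -12.0, 58.0], [-61.0, -54.0, 59.0], [-44.0, 49.0, 60.0], [-52.0, 50.0, 61.0], [-43.0, -81.0, 61.0], [-48.0, -78.0, 63.0]]
post 8 [-48.22901586  49.90382561  80.95119538] 134.02224154881364
```

Nearly down. I'll push further, watching the force.

```bash
python3 -m handwheel '{"travel":[[0.25,0.055,0],[0.2,0.04,0],[0.1,0.02,0],[0,0,0]],"delta_rot":[[0,0,0],[0,0,0],[0,0,0],[0,0,0]],"grip":[0,0,0,0]}'
python3 tab.py
```

```text
clock: 15.1
eef_pos: [0.589, -0.0339, 0.0709]
tcp_rot: [-3.141, 0.002, 0.215]
contact_force: [-3.5, -0.6, -3.0]
opening: -0.0
grip_force: 2.1
tcp [-13.54875709 -87.16973639  70.9439838 ]
tab 97 [  2.50599812 -85.55280515 115.48686607] phi -0.009187432630828662
tip [[-82.0, -17.0, 58.0], [-62.0, -55.0, 58.0], [-70.0, -58.0, 59.0], [-52.0, 50.0, 61.0], [-48.0, -78.0, 63.0], [-45.0, -80.0, 66.0], [-51.0, -77.0, 67.0], [-48.0, -76.0, 69.0]]
post 11 [-48.40538144  48.98454114  80.65382922] 134.65927670610813
```

```bash
python3 -m handwheel '{"travel":[[0.1,0.02,0],[0.1,0.02,0],[0,0,0]],"delta_rot":[[0,0,0],[0,0,0],[0,0,0]],"grip":[0,0,0]}'
python3 -m handwheel '{"travel":[[0.1,0.02,0],[0,0,0]],"delta_rot":[[0,0,0],[0,0,0]],"grip":[0,0]}'
```

```text
clock: 15.45
eef_pos: [0.5894, -0.0339, 0.0705]
tcp_rot: [-3.141, 0.005, 0.215]
contact_force: [-7.1, -1.6, -2.7]
opening: 0.0
grip_force: 3.8
clock: 15.65
eef_pos: [0.5895, -0.0339, 0.0704]
tcp_rot: [-3.141, 0.007, 0.215]
contact_force: [-10.1, -1.5, -1.0]
opening: 0.0001
grip_force: 5.0
```

The pawl is on its stop: the TCP has stalled while the force rises. I'll retreat and verify.

```bash
python3 -m handwheel '{"travel":[[-0.49,-0.107,0],[-0.98,-0.21,0],[-0.98,-0.21,0],[0,0,3],[0,0,4],[0,0,4],[0,0,2],[0,0,0],[0,0,0]],"delta_rot":[[0,0,0],[0,0,0],[0,0,0],[0,0,0],[0,0,0],[0,0,0],[0,0,0],[0,0,0],[0,0,0]],"grip":[0,0,0,0,0,0,0,0,0]}'
python3 tab.py
```

```text
clock: 16.55
eef_pos: [0.5684, -0.0383, 0.2022]
tcp_rot: [-3.141, -0.002, 0.215]
contact_force: [-0.2, -0.3, -0.3]
opening: 0.0003
grip_force: 0.0
tcp [-34.55689096 -87.04484192 202.24987676]
tab 95 [  2.63851858 -81.5339178  114.46183715] phi -0.02088342363429807
tip [[-90.0, -12.0, 58.0], [-90.0, -16.0, 58.0], [-67.0, -54.0, 59.0], [-86.0, 37.0, 59.0], [-70.0, -57.0, 60.0], [-49.0, 50.0, 61.0], [-48.0, -79.0, 62.0], [-46.0, -80.0, 66.0]]
post 10 [-48.09488339  47.41735481  79.57299218] 135.40642830173317
```

View pics/last.png

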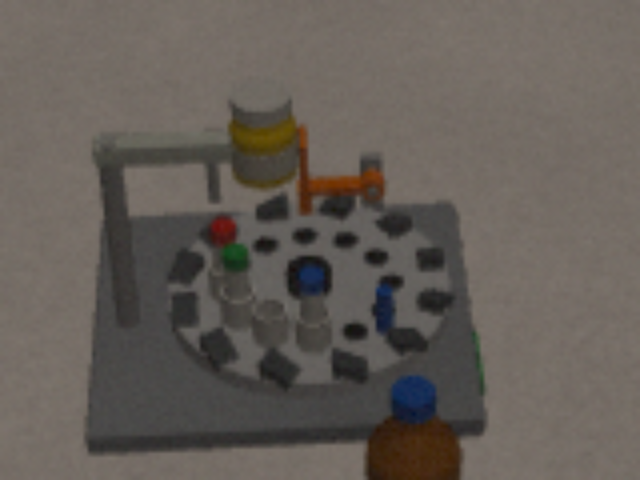

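The picture matches the goal: pawl level and down (tab upright at (303,150)), post one notch round at (385,310), and all three tubes upright in their cups. The jar and amber bottle haven't moved. I'm handing it in.

```bash
python3 -c "
from station import bot
print(bot.job_done())"
```

```text
the job is handed in; nothing more can be done
None
```

I lifted the pawl to about 0.60 rad, turned the turntable back about 0.50 rad (one notch), pushed the pawl down onto its stop, and handed the job in at about 17 s; the hand-in call gave no verdict.

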